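# Set a brass blank over the end of the sawing board and hold it for the saw

## Robot

A 6-joint arm with a two-finger parallel gripper is mounted at the origin on the work surface. World frame = base frame: x ahead of the robot, y to its left, z up, the work surface at z = 0. Lengths are in m, angles in rad, forces in N, time in s.
With the tool pointing down it reaches from about 0.35 to 0.775 m from the base axis. Payload 7.3 kg.
Tool frame: the origin (TCP) lies where the fingers leave the gripper's body, on its centre line; the fingertips stand 66 mm ahead of it and the grasp point (between the pads) lies 47 mm ahead of it (robot.tips_ahead is the distance from the TCP to the fingertips, in m); z points along the fingers, y is the line along which they close (so a half turn about z gives the same grasp; the last joint's range is limited). The gripper opens to 92 mm and grips with 3 to 60 N. Pads are 19 mm wide; open, the fingers measure 130 mm over their backs; the gripper's body (75 mm by 190 mm) begins 47 mm behind the grasp point.
Start: joints at [-1.363, 0.342, 1.524, -0, 1.275, -0.146], TCP at [0.182, -0.492, 0.292] pointing down, gripper open.
Joint ranges: [-2.53, 2.53], [-0.77, 2.02], [0.04, 2.7], [-1, 4.14], [0.28, 2.66], [-3.11, 3.11]. Speed limits (rad/s): [2.57, 2.57, 3.14, 3.14, 3.14, 3.14].

## Interface

Orientations are given as [roll, pitch, yaw] about the fixed x, y, z axes, in that order (R = Rz(yaw) Ry(pitch) Rx(roll)).
In Python, from cell import robot gives the robot as it stands.
- The arm moves only by the shell command python3 -m inch 'ROWS' [FORCE]. ROWS is a JSON object of lists of equal length, an entry for each row: "travel": the shift along the tool's x, y, z in mm, a list of three; "turn": the turn about the tool's z in units of 5 degrees (1.0 is 5 degrees); "claw": the closure, from -1 (fully open) to 1 (shut). A call has 1 to 12 rows; each row is the pose to reach, as a shift and turn from the pose commanded when the call began, along the tool's axes at that moment; what a row does not reach only later rows make up. A row lasts 1/10 s, in which the tool goes at most 50 mm and 8.59 degrees, less where a joint would pass 70% of its speed; a pose out of reach is approached as far as the arm can. A call with a gripper value outside its range is refused whole. The fingers move at their own pace and stop on an object; FORCE is the grip in N (left out, the last holds). Time passes only in rows, so rows that repeat a pose let the fingers close. It gives the time, the measured TCP pose, the force, the opening and the grip force at its end, in the units of the state.
- robot.observe(): the state, without advancing time (a new reading comes with each control period).
- robot.read_camera(name): name is "scene" or "top" or "wrist"; returns a dict with "pixels" (420x560x3 uint8, red, green, blue), "fx", "fy", "cx", "cy" (pixels), "cam_to_world" (4x4, takes a point from camera to world coordinates). Camera axes: x right, y down, z forward; pixel columns grow to the right and rows downward; lengths in m; the calibration is good to about 2 mm. The wrist camera is an equidistant fisheye: a pixel r from the principal point sees the ray r / f radians off the axis. A picture is of the moment at which its call begins. There is no depth.
- robot.hand_in(): hands the job in; it is judged then, once.
The state is a dict: "time": time; "qpos": joint angles; "qvel": joint speeds; "joint_efforts": joint torques, N m; "tool_pos": TCP position; "tool_rot": TCP orientation; "contact_force": force on the tool from outside, world axes, zero at the start; "torque": the same for the moment, N m; "opening": finger opening in m; "grip_force": force on a finger pad.
Only numpy, scipy, OpenCV 4.12 (cv2) and the standard library are available. Lean on these libraries where they do the work, as an engineer would, in place of code of your own. Each camera call takes 0.05 s, during which the arm holds its last target. There are 200 camera calls.

## Task

The brass blank on the clamped sawing board is to have its end sawn off. With your fingertips slide it along the board, flat and without picking it up, until 25 mm of it sticks out beyond the front end of the board's slotted tongue, square to that end and with its full width on the tongue. Finish with a fingertip still pressing the blank down on the board so that it is held ready for the saw, and leave the tools and everything else on the bench where they are.

Things in the scene. Friction and masses are not known exactly. Their poses are not given: they have to be found in the camera images.
- blank: The work: loose brass plate 100 (x) x 40 (y) x 4 mm, 136 g +-25%, flat on the sawing board. Origin: centre of its underside. At the start its +x end points toward the tongue's front within 0.25 rad, 20 to 80 mm short of it. Friction on the waxed wood about 0.35; fingertips pressed on its top with 5 N or more grip better than that and drag it along.
- blank_end (a point): Middle of the lower edge of the blank's leading short end, the end to be sawn off: 50 mm from the blank's origin along its +x. Axes as the blank's.
- board: Fixed T-shaped beech sawing board 20 mm thick. Origin: underside, centre line, front end of the tongue; x points outward over the edge, z up. Tongue: x -95 to 0, 80 mm wide, with a V slot 16 mm wide at the mouth, 50 long. Plate on the bench: x -260 to -95, 250 mm wide. Two dark G-clamps at y +-100: upper jaws x -128 to -50, 14 mm wide, up to 27 mm above the board's top.
- edge (a point): Middle of the upper edge of the tongue's front end (the mouth of the V slot), on the board's top plane 20 mm above the bench. Axes as the board's: x outward, square to the end.
- square: Bystander: small engineer's square lying on the board's left wing (+y side), about 60 x 45 mm, 12 mm high. Origin: about the middle, underside. Leave alone.
- file: Bystander: needle file with dark wooden grip, 120 mm long, 12 mm high, lying on the board's right wing (-y side). Origin: mid-length, underside. Leave alone.
- saw: Bystander: jeweller's piercing saw lying flat on the bench left of the board, 265 mm long, 22 mm high; origin under the middle of its blade, handle toward its -x, frame toward its +y. Leave alone.
- pliers: Bystander: flat-nose pliers lying on the bench right of the board, about 140 mm long, 12 mm high. Origin: about the middle, underside. Leave alone.
- jar: Bystander: small amber glass jar with steel cap, 48 mm across, 55 mm high, on the bench right of the board. Origin: centre of its underside. Leave alone.
- dish: Bystander: small white china dish, 66 mm across, 22 mm high, on the bench right of the board. Origin: centre of its underside. Leave alone.
- copper: Bystander: square copper plate 50 x 50 x 4 mm on the bench left of the board. Origin: centre of its underside. Leave alone.
There are look-alikes about, which are no part of the job. There is more than one size of the blank; the one meant has the size given above.

How it is judged:
At the end, for the whole second after the job is handed in: The blank lies flat on the board with 25 mm (+-5 mm) of it beyond the front end of the tongue, square to that end within 0.09 rad (5 degrees), its centre within 22 mm of the tongue's centre line, at rest, and a fingertip presses on it (over 1.5 N on the blank, over 2.4 N between blank and board) (x of blank_end in the frame of edge between 0.02 and 0.03 m and angle between the x axis of blank and the x axis of edge, either way round below 0.09 rad and y of blank in the frame of edge between -0.022 and 0.022 m and z of blank in the frame of edge between -0.004 and 0.004 m and angle between blank's own z axis and vertical below 0.06 rad and linear speed of blank below 0.02 m/s and contact force between the fingers and blank above 1.5 N and contact force between blank and board above 2.4 N); the arm keeps its last pose, push and grip.
It fails at once if the blank is picked up or carried (lifted more than 10 mm off the board) (z of blank in the frame of edge above 0.01 m).
It fails at once if the blank is tipped (more than 0.25 rad) (angle between blank's own z axis and vertical above 0.25 rad).
It fails at once if a tool or anything else standing by is pushed about (moved more than 15 mm) (distance of any of square, file, saw, pliers, jar, dish, copper from where it was at the start of the episode above 0.015 m).
It also fails if it takes over 32 s, if anything falls off the work surface, if the arm or the gripper's body presses on something with over 40 N, if the wrist force passes 120 N, or if a joint passes its speed limit or range.

## Working session

There is one attempt and no reset: what is moved stays moved. The work goes in short steps, Python scripts to look and compute and a shell command to move; the robot and the scene stay as the last step left them, time stands still between calls to the robot, and variables do not carry over. Pictures are saved under pics/ and viewed, at most 10 in all, crops included, and the job is handed in when it is done.

```bash
mkdir -p pics
python3 - <<'E'
from cell import robot
import cv2,numpy as np,json
for n in("top","scene"):
    c=robot.read_camera(n); cv2.imwrite(f"pics/{n}0.png",c["pixels"][:,:,::-1])
    print(n,c["fx"],c["fy"],c["cx"],c["cy"],np.round(c["cam_to_world"],4).tolist())
o=robot.observe();print(o["time"],o["tool_pos"],o["tool_rot"],o["contact_force"],o["opening"])
E
```

```text
top 387.85185630101097 387.85185630101097 282.1371784387138 213.3491115416557 [[0.0172, -0.9936, 0.1113, 0.4094], [-0.9997, -0.0153, 0.0186, -0.0587], [-0.0168, -0.1116, -0.9936, 1.0812], [0.0, 0.0, 0.0, 1.0]]
scene 535.1587095434596 535.1587095434596 287.0410668052949 209.4621903142391 [[-0.7166, 0.4508, -0.5323, 1.1543], [0.6975, 0.4676, -0.543, 0.5969], [0.0041, -0.7603, -0.6495, 0.8258], [0.0, 0.0, 0.0, 1.0]]
0.1 [ 0.1818426  -0.49220649  0.2916227 ] [-3.14024658e+00 -1.90391944e-04  3.53789748e-01] [0.65631757 0.22949829 0.28665231] 0.09197545585218109
```

View pics/top0.png

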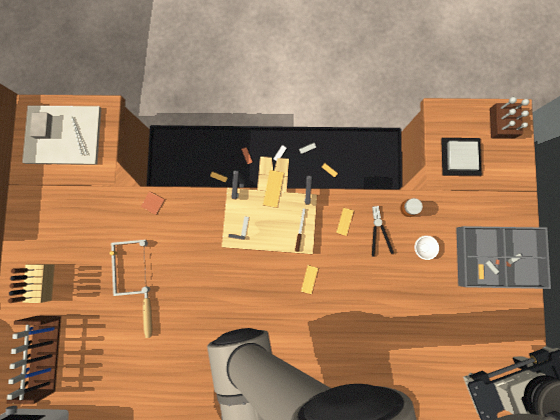

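View pics/scene0.png

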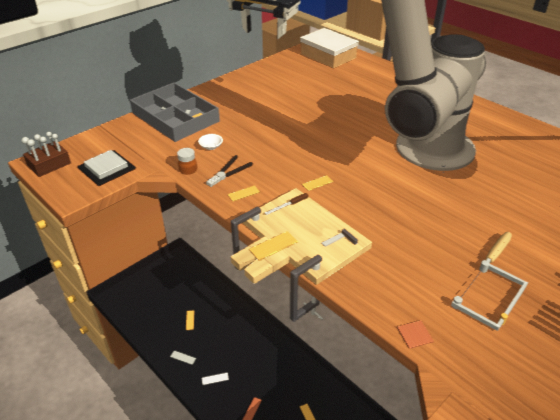

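The top view shows the blank at about (272,189) on the board, with the tongue's front at about (274,157) and the clamps at (235,185) and (308,190). Next I'll measure the blank and the board.

```bash
cat > h.py <<'E'
import cv2,numpy as np
from cell import robot
def ray(c,uv,z):
    uv=np.atleast_2d(uv).astype(float);T=np.array(c["cam_to_world"])
    d=np.c_[(uv[:,0]-c["cx"])/c["fx"],(uv[:,1]-c["cy"])/c["fy"],np.ones(len(uv))]@T[:3,:3].T
    return T[:3,3]+d*((z-T[2,3])/d[:,2])[:,None]
def rectify(c,z,x0=.36,x1=.68,y0=-.2,y1=.12,s=2000):
    # metric top-down map at height z: column = (y1-y)*s, row = (x1-x)*s
    T=np.linalg.inv(c["cam_to_world"]);X=np.array([[x1,y1,z],[x1,y0,z],[x0,y0,z],[x0,y1,z]])
    p=X@T[:3,:3].T+T[:3,3];uv=np.c_[p[:,0]/p[:,2]*c["fx"]+c["cx"],p[:,1]/p[:,2]*c["fy"]+c["cy"]]
    w,h=int((y1-y0)*s),int((x1-x0)*s)
    H=cv2.getPerspectiveTransform(uv.astype(np.float32),np.float32([[0,0],[w,0],[w,h],[0,h]]))
    return cv2.warpPerspective(c["pixels"],H,(w,h),flags=cv2.INTER_CUBIC)
E
python3 - <<'E'
from h import *
ims=[]
for n in("top","scene"):
    c=robot.read_camera(n)
    if n=="top": print(ray(c,[[272,189],[274,157],[222,248],[315,253]],.02).round(3))
    im=rectify(c,.022,x0=.34,x1=.64,y0=-.17,y1=.13,s=1300)
    ims.append(im)
    hsv=cv2.cvtColor(c["pixels"],cv2.COLOR_RGB2HSV)
    for p in ([(272,190),(262,170),(250,220)] if n=="top" else [(275,245),(255,262),(300,215)]): print(n,p,hsv[p[1],p[0]])
cv2.imwrite("pics/rect0.png",np.hstack(ims)[:,:,::-1])
E
```

```text
[[ 0.596 -0.01   0.02 ]
 [ 0.687 -0.013  0.02 ]
 [ 0.43   0.124  0.02 ]
 [ 0.421 -0.13   0.02 ]]
top (272, 190) [ 22 143 245]
top (262, 170) [ 22 102 248]
top (250, 220) [ 23 102 247]
scene (275, 245) [ 22 161 245]
scene (255, 262) [ 22 117 242]
scene (300, 215) [ 23 111 249]
```

View pics/rect0.png

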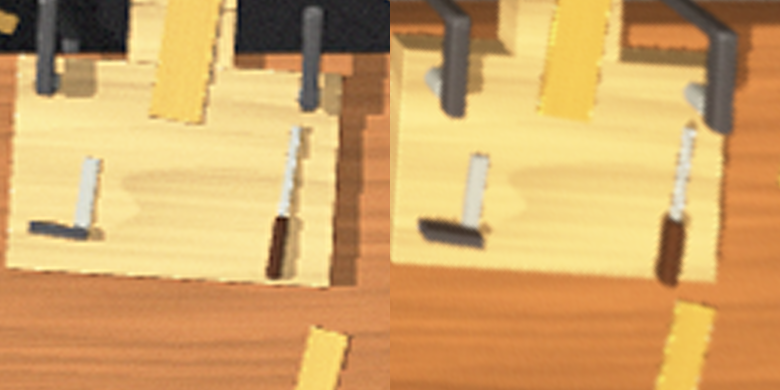

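The rectified views agree. The blank lies on the tongue, yawed a few degrees from the board. It is more saturated than the wood, so I'll segment it by saturation.

```bash
cat >> h.py <<'E'
X1,Y1,S=.74,.11,2000
def measure(n,c=None):
    c=c or robot.read_camera(n)
    def hs(z): return cv2.cvtColor(rectify(c,z,.47,X1,-.13,Y1,S),cv2.COLOR_RGB2HSV)
    w=lambda p:np.c_[X1-p[:,1]/S,Y1-p[:,0]/S]
    a=hs(.024);thr=125 if n=="top" else 138
    m=((a[...,0]>17)&(a[...,0]<28)&(a[...,1]>thr)&(a[...,2]>170)).astype(np.uint8)
    m=cv2.morphologyEx(m,cv2.MORPH_OPEN,np.ones((15,15)));m=cv2.morphologyEx(m,cv2.MORPH_CLOSE,np.ones((9,9)))
    k,l,st,ce=cv2.connectedComponentsWithStats(m)
    b=[]
    for i in range(1,k):
        if st[i,4]>6000:
            r=cv2.minAreaRect(np.argwhere(l==i)[:,::-1].astype(np.float32));bp=w(cv2.boxPoints(r))
            e=[bp[1]-bp[0],bp[2]-bp[1]];L=max(e,key=np.linalg.norm);L=L*np.sign(L[0])
            b.append((bp.mean(0).round(4),sorted(np.round([np.linalg.norm(v) for v in e],4)),round(float(np.arctan2(L[1],L[0])),3)))
    q=hs(.02);mb=((q[...,0]>17)&(q[...,0]<30)&(q[...,1]>60)&(q[...,2]>190)).astype(np.uint8)
    mb=cv2.morphologyEx(mb,cv2.MORPH_OPEN,np.ones((9,9)))
    return c,b,m,mb,w
E
python3 - <<'E'
from h import *
v=[]
for n in("top","scene"):
    c,b,m,mb,w=measure(n);print(n,b)
    im=rectify(c,.02,.47,X1,-.13,Y1,S)[:,:,::-1].copy()
    for M,col in((m,(255,0,0)),(mb,(0,0,255))):
        cv2.drawContours(im,cv2.findContours(M,0,1)[0],-1,col,1)
    v.append(cv2.resize(im,(400,450)))
cv2.imwrite("pics/seg0.png",np.hstack(v))
E
```

```text
top [(array([ 0.5973, -0.0129], dtype=float32), [np.float32(0.0414), np.float32(0.1011)], -0.16)]
scene [(array([ 0.601 , -0.0102], dtype=float32), [np.float32(0.0447), np.float32(0.1018)], -0.167)]
```

View pics/seg0.png

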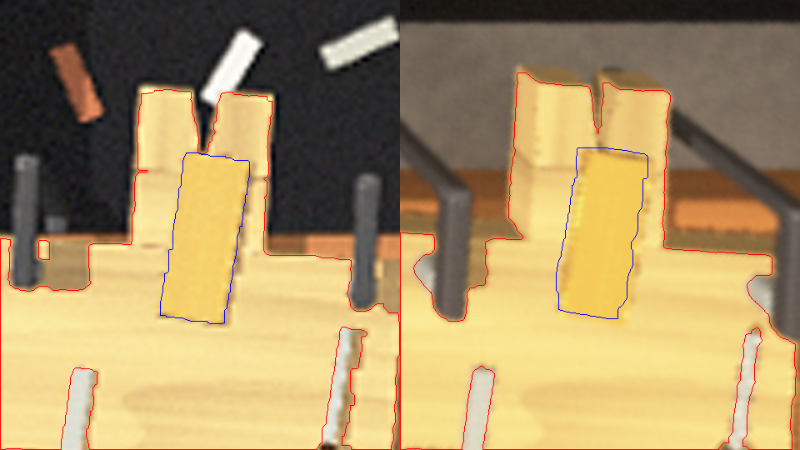

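```bash
cat >> h.py <<'E'
def todo(x,y,z,yaw):  # travel (mm) and turn (units) from the present pose to TCP x,y,z with tool roll pi
    from scipy.spatial.transform import Rotation as R
    o=robot.observe();r=R.from_euler("xyz",o["tool_rot"])
    d=(yaw-o["tool_rot"][2]+np.pi)%(2*np.pi)-np.pi
    return (r.inv().apply(np.array([x,y,z])-o["tool_pos"])*1e3).round(1),round(float(-np.degrees(d)/5),2)
E
python3 - <<'E'
from h import *
c,b,m,mb,w=measure("top")
# front end: topmost board pixel per column; sides: leftmost/rightmost per row on the tongue (no blank influence)
def fit(P):
    for _ in range(4):
        f=cv2.fitLine(P.astype(np.float32),cv2.DIST_HUBER,0,.01,.01).ravel();n=np.array([-f[1],f[0]]);P=P[abs((P-f[2:])@n)<.0015] if len(P)>20 else P
    return f
cols=[j for j in list(range(172,226))+list(range(272,320))]
fr=w(np.array([[j,np.argmax(mb[:,j])] for j in cols]));
rows=range(125,280)
le=w(np.array([[140+np.argmax(mb[i,140:240]),i] for i in rows]))
ri=w(np.array([[339-np.argmax(mb[i,340:240:-1]),i] for i in rows]))
F,L,R=fit(fr),fit(le),fit(ri)
for n,f in zip("FLR",(F,L,R)):
    a=np.arctan(f[1]/f[0]) if n!="F" else np.arctan(-f[0]/f[1]); print(n,f.round(4),"yaw",round(a,4))
print(todo(.583,-.0095,.13,1.408)); print(b)
E
```

```text
F [ 0.0583  0.9983  0.6849 -0.008 ] yaw -0.0583
L [ 0.9982 -0.0602  0.6393  0.0286] yaw -0.0602
R [ 0.9981 -0.0621  0.642  -0.0502] yaw -0.0622
(array([ 543.6, -314. ,  162.2]), -12.08)
[(array([ 0.5973, -0.0127], dtype=float32), [np.float32(0.0413), np.float32(0.1013)], -0.172)]
```

```bash
python3 -m inch '{"travel":[[544,-314,0],[544,-314,0],[544,-314,0],[544,-314,0],[544,-314,0],[544,-314,0],[544,-314,0],[544,-314,0],[544,-314,0],[544,-314,0],[544,-314,0],[544,-314,0]],"turn":[-12,-12,-12,-12,-12,-12,-12,-12,-12,-12,-12,-12],"claw":[0.56,0.56,0.56,0.56,0.56,0.56,0.56,0.56,0.56,0.56,0.56,0.56]}'; python3 -c "
from h import *
print(todo(.583,-.0095,.1,1.408))"
```

```text
time: 1.55
tool_pos: [0.5665, -0.0292, 0.2923]
tool_rot: [3.141, 0.0, 1.401]
contact_force: [0.4, -1.2, -0.6]
opening: 0.0203
grip_force: 0.0
(array([ 22.2,  12.9, 192.3]), -0.08)
```

```bash
python3 -m inch '{"travel":[[10,6,50],[15,9,100],[15,9,150],[15,9,180],[15,9,185],[15,9,185],[15,9,185],[15,9,185]],"turn":[0,0,0,0,0,0,0,0],"claw":[0.56,0.56,0.56,0.56,0.56,0.56,0.56,0.56]}'; python3 -c "
from h import *
print(todo(.583,-.0095,.09,1.404), robot.observe()['contact_force'])"
```

```text
time: 2.35
tool_pos: [0.5781, -0.0181, 0.1095]
tool_rot: [3.137, 0.0, 1.401]
contact_force: [1.4, -0.6, 0.5]
opening: 0.0198
grip_force: 0.0
(array([ 9.3,  3.3, 19.5]), -0.04) [ 1.40125414 -0.63034495  0.50995081]
```

```bash
python3 -m inch '{"travel":[[9,3,6],[9,3,12],[9,3,16],[9,3,18],[9,3,18]],"turn":[0,0,0,0,0],"claw":[0.56,0.56,0.56,0.56,0.56]}';  python3 -m inch '{"travel":[[0,0,1],[0,0,2],[0,0,2],[0,0,2]],"turn":[0,0,0,0],"claw":[0.56,0.56,0.56,0.56]}'
```

```text
time: 2.85
tool_pos: [0.5813, -0.0092, 0.0898]
tool_rot: [-3.142, -0.0, 1.401]
contact_force: [-2.5, 1.2, 6.6]
opening: 0.0204
grip_force: 3.6
time: 3.25
tool_pos: [0.5815, -0.0093, 0.0897]
tool_rot: [3.14, -0.0, 1.401]
contact_force: [-6.4, 2.0, 21.5]
opening: 0.0205
grip_force: 10.5
```

```bash
python3 -c "
from h import *
print(todo(.6432,-.0105,.0897,1.401+.107))"
```

```text
(array([ 9.2, 61. ,  0. ]), -1.22)
```

```bash
python3 -m inch '{"travel":[[1,5,0],[2,10,0],[2,15,0],[3,20,0],[4,25,0],[4,30,0],[5,35,0],[6,40,0],[7,45,0],[7,45,0],[7,45,0]],"turn":[-0.2,-0.4,-0.6,-0.8,-1.0,-1.2,-1.2,-1.2,-1.2,-1.2,-1.2],"claw":[0.56,0.56,0.56,0.56,0.56,0.56,0.56,0.56,0.56,0.56,0.56]}'
python3 - <<'E'
from h import *
v=[]
for n in("top","scene"):
    c,b,m,mb,w=measure(n);print(n,b)
    im=rectify(c,.024,.47,X1,-.13,Y1,S)[:,:,::-1].copy()
    cv2.drawContours(im,cv2.findContours(m,0,1)[0],-1,(255,0,0),1)
    v.append(cv2.resize(im,(400,450)))
cv2.imwrite("pics/p1.png",np.hstack(v))
E
```

```text
time: 4.35
tool_pos: [0.6281, -0.0104, 0.0897]
tool_rot: [3.138, 0.001, 1.506]
contact_force: [-2.5, 0.3, 15.1]
opening: 0.0206
grip_force: 7.7
top []
scene [(array([ 0.6481, -0.0104], dtype=float32), [np.float32(0.0445), np.float32(0.1)], -0.048)]
```

View pics/p1.png

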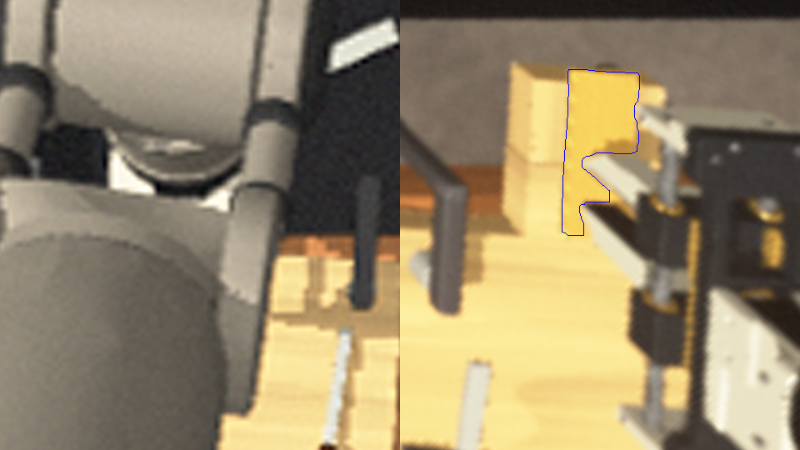

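The scene view shows the blank, with its front end at about (568–640, 70), moved and turned along with the fingers: 47 mm of shift and now nearly square. About 15.5 mm remains.

```bash
python3 -m inch '{"travel":[[0,4,0],[0,8,0],[0,12,0],[0,15,0],[0,15.5,0],[0,15.5,0],[0,15.5,0],[0,15.5,0]],"turn":[0,0,0,0,0,0,0,0],"claw":[0.56,0.56,0.56,0.56,0.56,0.56,0.56,0.56]}'
python3 - <<'E'
from h import *
c,b,m,mb,w=measure("scene");print(b)
im=c["pixels"][200:310,200:340,::-1]
v=cv2.resize(im,None,fx=5.5,fy=5.4,interpolation=cv2.INTER_CUBIC)
# project the blank's expected lower end and edge line for comparison
T=np.linalg.inv(c["cam_to_world"])
def px(P):
    p=T[:3,:3]@P+T[:3,3];return ((p[0]/p[2]*c["fx"]+c["cx"]-199.5)*5.5,(p[1]/p[2]*c["fy"]+c["cy"]-199.5)*5.4)
for x,y in((0,.04),(0,-.04),(-.09,.04),(-.09,-.04)):
    P=np.array([.6845+x+.06*y,-.0135+y-.06*x,.02]);cv2.circle(v,tuple(int(q) for q in px(P)),3,(255,0,0),-1)
for x,y in((.025,.02),(.025,-.02),(-.075,.02)):
    P=np.array([.6845+x+.06*y,-.0135+y-.06*x,.024]);cv2.circle(v,tuple(int(q) for q in px(P)),3,(0,0,255),-1)
cv2.imwrite("pics/p2.png",v)
E
```

```text
time: 5.25
tool_pos: [0.6429, -0.0114, 0.0897]
tool_rot: [3.139, 0.0, 1.506]
contact_force: [-5.1, 0.4, 16.4]
opening: 0.0202
grip_force: 8.2
[(array([ 0.6626, -0.011 ], dtype=float32), [np.float32(0.0444), np.float32(0.0998)], -0.048)]
```

View pics/p2.png

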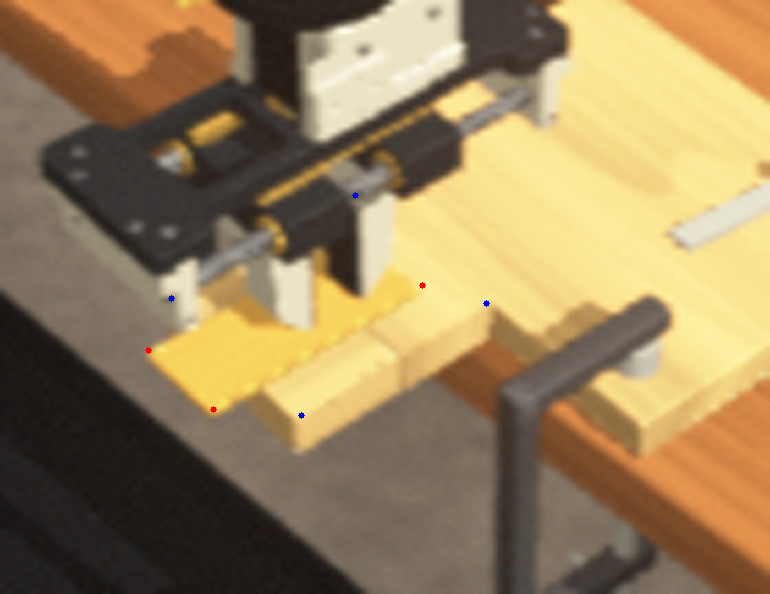

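The blank's corners in the image, at about (150,350) and (213,408), coincide with the predicted 25 mm target. The tongue's front corner also matches at about (300,413). The fingers are pressing with about 16 N, so I'm handing in.

```bash
python3 -c "
from cell import robot
print(robot.hand_in())"
```

```text
the job is handed in; nothing more can be done
None
```

I slid the blank to about 25 mm beyond the tongue's front end, square to it within about 1°, with both fingertips still pressing it down at about 16 N, and handed the job in; the hand-in returned no verdict.

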